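# Find the rattling tin and hold it up over the show mat

## Task

One of the three sealed craft tins has a loose ball inside; the other two are packed tight. Pick the tins up and shake them to find the one that rattles, standing any quiet tin back upright about where it was, then hold the rattling tin upright and still over the middle of the round green show mat, at least a hand's width (10 cm) above it, and finish while still holding it there. Leave the jar, the bowl and the tape roll alone.

Things in the scene. Friction and masses are not known exactly. Their poses are not given: they have to be found in the camera images.
- tin_red: Sealed square metal tin, 120 x 64 mm, 70 mm tall: red sides with a white band, silver lid with a red panel. Origin: centre of the underside; z up, x along its length, y across. Stiff sides: grip firmly (40 N), or it may swing in the fingers; the lid stays on. With contents 0.40 to 0.49 kg, whichever they are.
- tin_blue: Sealed square metal tin, 120 x 64 mm, 70 mm tall: blue sides with a white band, silver lid with a blue panel. Origin: centre of the underside; z up, x along its length, y across. Stiff sides: grip firmly (40 N), or it may swing in the fingers; the lid stays on. With contents 0.40 to 0.49 kg, whichever they are. Any of the three tins may be the rattling one.
- tin_yellow: Sealed square metal tin, 120 x 64 mm, 70 mm tall: yellow sides with a white band, silver lid with a yellow panel. Origin: centre of the underside; z up, x along its length, y across. In one of the three tins a loose steel ball, 40 mm, 260 g, rolls up to 74 mm along x and 18 mm along y; in the other two a block of 260 g sits centred with under 1 mm of play. Neither looks nor weight tell.
- mat_top (a point): Show mat: flat round green mat with a white middle (80 mm across), 120 mm across, 3 mm thick, fixed on the table beyond the tins. The point is the centre of its top.
- jar: Bystander: closed glass jar with white bands, 72 mm across, 90 mm tall, loose. Origin: centre of the underside.
- bowl: Bystander: orange plastic bowl, 110 mm across the rim, 50 mm tall, loose. Origin: centre of the underside.
- tape: Bystander: roll of white tape lying flat, 64 mm across, 20 mm tall, loose. Origin: centre of the underside.
Things that resemble listed ones, but are neither listed nor needed, are in the scene too. What is shaped like the tin_red but purple is not meant. What is shaped like the tin_blue but pink is not meant.

How it is judged (in metres and radians):
On the way:
1. the rattling tin, lifted off the table in the fingers, is moved about so that its ball runs inside it (((distance between ball_center and tin_red below 0.065 m and height (world z) of tin_red above 0.03 m and contact force between the fingers and tin_red above 1 N and angular speed of ball above 5 rad/s) or (distance between ball_center and tin_blue below 0.065 m and height (world z) of tin_blue above 0.03 m and contact force between the fingers and tin_blue above 1 N and angular speed of ball above 5 rad/s) or (distance between ball_center and tin_yellow below 0.065 m and height (world z) of tin_yellow above 0.03 m and contact force between the fingers and tin_yellow above 1 N and angular speed of ball above 5 rad/s))).
At the end, for the whole second after the job is handed in: The tin with the loose ball is gripped by the fingers, upright within 0.2 rad, still, its underside at least 100 mm above the table and its axis within 40 mm of the mat's centre; the other two tins stand upright on the table, at rest, untouched, within 60 mm of where they started (((distance between ball_center and tin_red below 0.065 m and height (world z) of tin_red above 0.1 m and horizontal distance between tin_red and mat_top below 0.04 m and angle between tin_red's own z axis and vertical below 0.2 rad and linear speed of tin_red below 0.03 m/s and contact force between the fingers and tin_red above 1 N and height (world z) of each of tin_blue, tin_yellow below 0.01 m and angle between each of tin_blue, tin_yellow's own z axis and vertical below 0.1 rad and distance of each of tin_blue, tin_yellow from where it was at the start of the episode below 0.06 m and linear speed of each of tin_blue, tin_yellow below 0.02 m/s and contact force between the fingers and tin_blue below 0.2 N and contact force between the fingers and tin_yellow below 0.2 N) or (distance between ball_center and tin_blue below 0.065 m and height (world z) of tin_blue above 0.1 m and horizontal distance between tin_blue and mat_top below 0.04 m and angle between tin_blue's own z axis and vertical below 0.2 rad and linear speed of tin_blue below 0.03 m/s and contact force between the fingers and tin_blue above 1 N and height (world z) of each of tin_red, tin_yellow below 0.01 m and angle between each of tin_red, tin_yellow's own z axis and vertical below 0.1 rad and distance of each of tin_red, tin_yellow from where it was at the start of the episode below 0.06 m and linear speed of each of tin_red, tin_yellow below 0.02 m/s and contact force between the fingers and tin_red below 0.2 N and contact force between the fingers and tin_yellow below 0.2 N) or (distance between ball_center and tin_yellow below 0.065 m and height (world z) of tin_yellow above 0.1 m and horizontal distance between tin_yellow and mat_top below 0.04 m and angle between tin_yellow's own z axis and vertical below 0.2 rad and linear speed of tin_yellow below 0.03 m/s and contact force between the fingers and tin_yellow above 1 N and height (world z) of each of tin_red, tin_blue below 0.01 m and angle between each of tin_red, tin_blue's own z axis and vertical below 0.1 rad and distance of each of tin_red, tin_blue from where it was at the start of the episode below 0.06 m and linear speed of each of tin_red, tin_blue below 0.02 m/s and contact force between the fingers and tin_red below 0.2 N and contact force between the fingers and tin_blue below 0.2 N))); the arm keeps its last pose, push and grip.
It fails at once if a bystander (jar, bowl or tape roll) is pushed more than 30 mm or tipped (distance of any of jar, bowl, tape from where it was at the start of the episode above 0.03 m or angle between any of jar, bowl, tape's own z axis and vertical above 0.3 rad).
It also fails if it takes over 72 s, if anything falls off the work surface, if the arm or the gripper's body presses on something with over 40 N, if the wrist force passes 120 N, or if a joint passes its speed limit or range.

## Robot

A 6-joint arm with a two-finger parallel gripper is mounted at the origin on the work surface. World frame = base frame: x ahead of the robot, y to its left, z up, the work surface at z = 0. Lengths are in m, angles in degrees, forces in N, time in s.
With the tool pointing down it reaches from about 0.375 to 0.825 m from the base axis. Payload 5.5 kg.
Tool frame: the origin (TCP) lies at the very end of the fingers, on their centre line; the grasp point (between the pads) lies env.grasp_offset behind it (env.grasp_offset is the distance from the TCP to the grasp point, in m); z points along the fingers, y is the line along which they close (so a half turn about z gives the same grasp; the last joint's range is limited). The gripper opens to 85 mm and grips with 20 to 120 N. Pads are 22 mm wide; open, the fingers measure 114 mm over their backs; the gripper's body (76 mm by 85 mm) begins 54 mm behind the grasp point. The pads swing forward as they close: fully open they stand 13 mm farther back than shut.
Start: joints at [66.119, 17.962, -2.699, 69.339, 0, 90], TCP at [0.243, 0.549, 0.231] pointing down, gripper open.
Joint ranges: [-152.73, 152.73], [-39.44, 99.34], [-58.76, 71.6], [-118.89, 123.64], [-81.53, 83.1], [-180, 180]. Speed limits (degrees/s): [136.94, 136.94, 172.46, 180, 180, 180].

## Interface

Orientations are given as [roll, pitch, yaw] about the fixed x, y, z axes, in that order (R = Rz(yaw) Ry(pitch) Rx(roll)).
In Python, from bench import env, cams gives the robot as it stands. The module is installed in compiled form; this text tells all that it offers.
- The arm moves only by the tool play_rows, never from a script. Its argument "plan" is text: rows parted by semicolons, each of 7 numbers parted by spaces: the shift along the tool's x, y, z scaled (see below), then the turn, a rotation vector about the tool's x, y, z scaled (see below), then the opening, from 0 (shut) to 1 (fully open). In form: dx dy dz ax ay az claw; .... A call has exactly 5 rows; each row is the pose to reach, as a shift and turn from the pose commanded when the call began, along the tool's axes at that moment; what a row does not reach only later rows make up. The controller multiplies each number of a shift by 600 mm and each number of a turn by 45 degrees. A row lasts 1/8 s, in which the tool goes at most 62.5 mm and 10.7 degrees, less where a joint would pass 70% of its speed; a pose out of reach is approached as far as the arm can. A call with a number of a shift or a turn outside -1 to 1 is refused whole. A call with a gripper value outside its range is refused whole. The fingers move at their own pace and stop on an object; "force" is the grip in N (left out, the last holds). Time passes only in rows, so rows that repeat a pose let the fingers close, or fill a call up. It gives the time, the measured TCP pose, the force, the opening and the grip force at its end, in the units of the state.
- env.read_state(): the state, without advancing time (a new reading comes with each control period).
- cams.grab_frame(name): name is "side" or "top"; returns a dict with "image" (480x640x3 uint8, blue, green, red), "depth" (480x640 float32, m along the optical axis (not along the pixel's ray), 0 where there is no reading), "intrinsics" (3x3 intrinsics, pixels), "distortion" ([k1, k2, p1, p2, k3] as OpenCV has them; the pictures are not rectified), "xyz" and "attitude" of the camera in the world. Camera axes: x right, y down, z forward; pixel columns grow to the right and rows downward; lengths in m; the calibration is good to about 2 mm. A picture is of the moment at which its call begins.
- env.job_done(): hands the job in; it is judged then, once.
The state is a dict: "time_s": time; "joints": joint angles; "qvel": joint speeds; "tau": joint torques, N m; "position": TCP position; "eef_rot": TCP orientation; "contact_force": force on the tool from outside, world axes, zero at the start; "ft_torque": the same for the moment, N m; "grip_width": finger opening in m; "gripper_force": force on a finger pad.
Only numpy, scipy, OpenCV 4.12 (cv2) and the standard library are available. Lean on these libraries where they do the work, as an engineer would, in place of code of your own. Each camera call takes 0.05 s, during which the arm holds its last target. There are 200 camera calls.

## Working session

There is one attempt and no reset: what is moved stays moved. The work goes in short steps, Python scripts to look and compute and a tool call to move; the robot and the scene stay as the last step left them, time stands still between calls to the robot, and variables do not carry over. Pictures are saved under pics/ and viewed, at most 10 in all, crops included, and the job is handed in when it is done.

Besides the shell and the picture viewer there is one more tool, called after ">>>" as name(argument=value, ...) on one line, values as JSON. play_rows: Moves the arm, as the interface text tells. Shifts and turns lie within -1 to 1; 1 stands for 600 mm of shift or 45 degrees of turn. Its arguments: {"type":"object","properties":{"plan":{"type":"string"},"force":{"type":"number"}},"required":["plan"]}

```bash
mkdir -p pics; ls; python3 - <<'E'
from bench import env,cams
import cv2,numpy as np,pickle
print(env.read_state(), env.grasp_offset)
for n in("top","side"):
    f=cams.grab_frame(n); pickle.dump(f,open(f'{n}.pkl','wb')); cv2.imwrite(f'pics/{n}0.png',f['image'])
    print(n,f['intrinsics'],f['distortion'],f['xyz'],f['attitude'])
E
```

```text
pics
{'time_s': 0.0, 'joints': array([ 6.61190284e+01,  1.80025167e+01, -2.75467904e+00,  6.93406996e+01,
        1.90148403e-03,  8.99986790e+01]), 'qvel': array([ 0.00012002,  0.02392824, -0.01807606, -0.06011893, -0.04572928,
        0.00311214]), 'tau': array([-1.51151239e-04, -5.39591646e+01,  3.39746547e+01,  1.90485088e-02,
        1.01798814e-04, -8.18310752e-06]), 'position': array([0.24265436, 0.54809915, 0.23044865]), 'eef_rot': array([-1.79902105e+02, -1.90373832e-03,  1.56120346e+02]), 'contact_force': array([ 0.05477508,  1.16252342, -0.32515988]), 'ft_torque': array([ 0.01374082, -0.01552712, -0.02314577]), 'gripper_force': 0.0, 'grip_width': 0.08536600055724379} 0.0187
top [[484.64768684   0.         312.49604786]
 [  0.         484.64768684 242.40785409]
 [  0.           0.           1.        ]] [-0.01989861  0.          0.          0.          0.        ] [0.44027832 0.00232097 1.13989431] [-175.28126881   -1.27749925  -90.0218258 ]
side [[435.22879186   0.         314.94171184]
 [  0.         435.22879186 242.97377729]
 [  0.           0.           1.        ]] [-0.06411375  0.          0.          0.          0.        ] [ 0.35550688 -0.71218208  0.50379761] [-121.80087223   -0.40529004  -16.06236459]
```

View pics/top0.png

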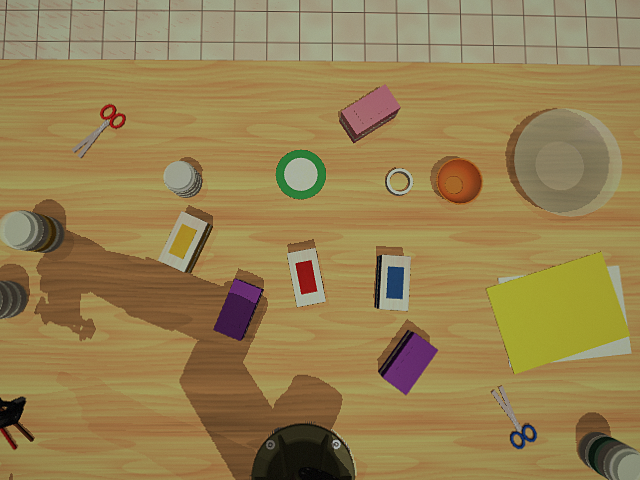

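View pics/side0.png

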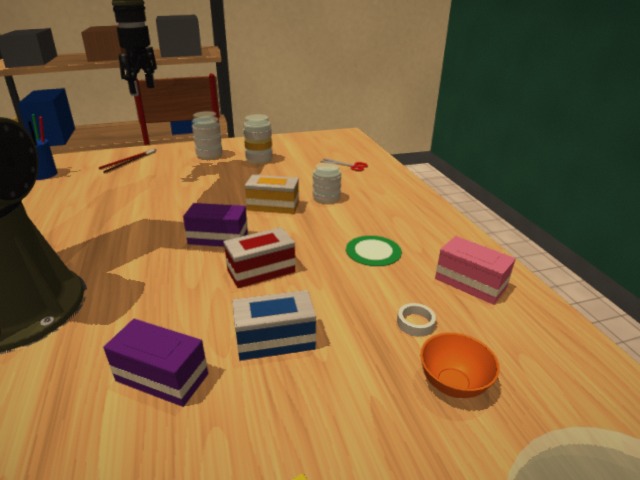

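Top view: candidates are the red-lid tin (306,277), blue (394,282), yellow (184,242). The look-alikes are purple (239,309), purple (408,362) and pink (369,113), none with a silver lid. Mat (301,174), jar (182,179), tape (399,181), bowl (459,181). I choose the three silver-lidded tins.

```bash
cat > h.py <<'E'
import cv2,numpy as np
from scipy.spatial.transform import Rotation as R
def world(f,uv,z):
    p=cv2.undistortPoints(np.float32(uv).reshape(-1,1,2),f['intrinsics'],f['distortion'])[:,0]
    d=np.c_[p,np.ones(len(p))]@R.from_euler('xyz',f['attitude'],degrees=True).as_matrix().T
    o=np.array(f['xyz']); return o+d*((z-o[2])/d[:,2])[:,None]
def wdepth(f):
    v,u=np.mgrid[:480,:640]; uv=np.stack([u,v],-1).reshape(-1,2)
    p=cv2.undistortPoints(np.float32(uv).reshape(-1,1,2),f['intrinsics'],f['distortion'])[:,0]
    d=np.c_[p,np.ones(len(p))]*f['depth'].reshape(-1,1)
    return (np.array(f['xyz'])+d@R.from_euler('xyz',f['attitude'],degrees=True).as_matrix().T).reshape(480,640,3)
def tins(f,seeds,z=0.07):
    W=wdepth(f); out={}
    m=((abs(W[...,2]-z)<.012)&(f['depth']>0)).astype(np.uint8)
    n,l=cv2.connectedComponents(m)
    for k,(u,v) in seeds.items():
        px=np.argwhere(l==l[v,u])[:,::-1] if l[v,u] else np.zeros((0,2))
        if len(px)<50: print(k,'none',W[v,u]);continue
        P=world(f,px,z)[:,:2]
        (c,s,a)=cv2.minAreaRect(np.float32(P*1000))
        if s[0]<s[1]: a+=90
        out[k]=(np.array(c)/1000,a%180); print(k,np.round(c),np.round(s),'long axis yaw',round(a%180,1),'zmed',np.median(W[l==l[v,u]][:,2]).round(4))
    return out
E
python3 - <<'E'
from h import *
import pickle
f=pickle.load(open('top.pkl','rb'))
tins(f,dict(red=(306,277),blue=(394,282),yellow=(184,242),pink=(375,105),purple1=(235,310),purple2=(412,365)))
tins(f,dict(jar=(180,178)),.09)
tins(f,dict(tape=(399,171)),.02)
h=cv2.cvtColor(f['image'],cv2.COLOR_BGR2HSV)
for n,lo,hi,z,b in(('mat',(45,80,30),(85,255,255),.003,None),('bowl',(5,180,120),(14,255,255),.05,(420,510,140,220)),('redp',(0,150,80),(8,255,255),.07,(285,325,250,310)),('bluep',(100,100,60),(125,255,255),.07,(380,412,255,312)),('yelp',(20,120,100),(32,255,255),.07,(165,205,220,262))):
    m=cv2.inRange(h,lo,hi)
    if b: k=np.zeros_like(m);k[b[2]:b[3],b[0]:b[1]]=1;m*=k
    c=max(cv2.findContours(m,0,2)[0],key=cv2.contourArea)
    P=world(f,c.reshape(-1,2),z)[:,:2]*1000
    print(n,cv2.minAreaRect(np.float32(P)))
i=f['image'][150:330,150:430]
cv2.imwrite('pics/crop.png',cv2.resize(i,None,fx=2.8,fy=2.8))
E
```

```text
red [452.  -7.] [121.  65.] long axis yaw 11.0 zmed 0.0709
blue [ 440. -202.] [ 67. 121.] long axis yaw 176.3 zmed 0.0706
yellow [531. 265.] [ 68. 121.] long axis yaw 155.4 zmed 0.0709
pink [ 832. -154.] [ 67. 125.] long axis yaw 123.0 zmed 0.0709
purple1 [382. 143.] [ 66. 121.] long axis yaw 157.7 zmed 0.0707
purple2 [ 264. -234.] [ 68. 121.] long axis yaw 143.1 zmed 0.0704
jar [673. 272.] [67. 68.] long axis yaw 90.2 zmed 0.0902
tape [ 677. -227.] [62. 65.] long axis yaw 179.2 zmed 0.0196
mat ((697.8326416015625, 5.342403411865234), (116.19453430175781, 116.7907943725586), 0.3219262957572937)
bowl ((676.283447265625, -358.3880615234375), (100.50634002685547, 105.30592346191406), 0.2543976306915283)
redp ((452.9051208496094, -7.238592147827148), (69.4339599609375, 35.880271911621094), 11.213892936706543)
bluep ((440.7107849121094, -203.5087890625), (35.50457000732422, 68.96678924560547), 86.25192260742188)
yelp ((531.3422241210938, 266.09149169921875), (36.21881866455078, 70.0473861694336), 65.39247131347656)
```

View pics/crop.png

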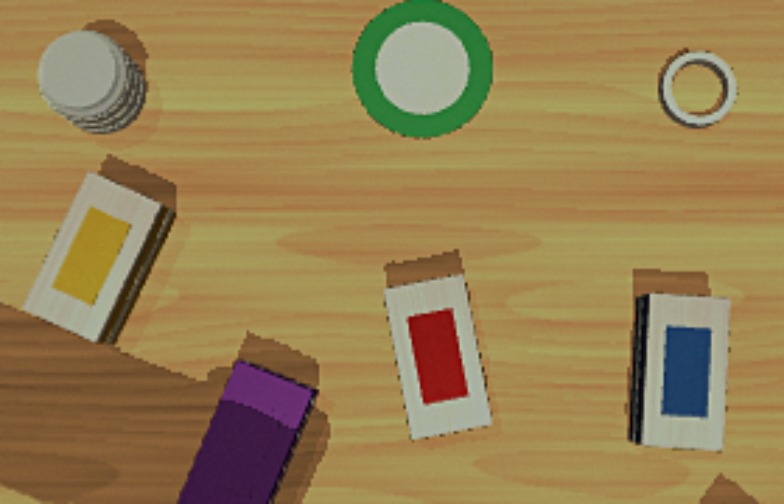

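The crop confirms silver lids with yellow, red and blue panels. The sizes come out at 121 x 65 mm with z at 0.07, as described. I start with yellow, which is nearest the arm.

```bash
cat > go.py <<'E'
import sys,numpy as np
from scipy.spatial.transform import Rotation as R
from bench import env
def go(x,y,z,yaw,s=None):
    s=s or env.read_state()
    A=R.from_euler('xyz',s['eef_rot'],degrees=True); B=R.from_euler('xyz',[180,0,yaw],degrees=True)
    d=A.inv().apply(np.array([x,y,z])-s['position'])/.6; t=(A.inv()*B).as_rotvec(degrees=True)/45
    return np.round(np.r_[d,t],4)
if __name__=='__main__':
    s=env.read_state(); A=R.from_euler('xyz',s['eef_rot'],degrees=True).inv()
    print('t',s['time_s'],'pos',s['position'].round(4),'rot',s['eef_rot'].round(2),'w',round(s['grip_width'],4),'gf',s['gripper_force'],'F_tool',A.apply(s['contact_force']).round(2),'M_tool',A.apply(s['ft_torque']).round(3))
    a=list(map(float,sys.argv[1:]))
    for i in range(0,len(a),4): print(a[i:i+4],*go(*a[i:i+4],s))
E
python3 go.py .531 .2655 .13 155.4 .531 .2655 .022 155.4
```

```text
t 0.1 pos [0.2427 0.5482 0.2305] rot [-179.91    0.    156.12] w 0.0855 gf 0.0 F_tool [-0.33 -0.06  0.74] M_tool [ 0.027 -0.     0.003]
[0.531, 0.2655, 0.13, 155.4] -0.6301 -0.236 0.1679 -0.002 0.0001 0.0159
[0.531, 0.2655, 0.022, 155.4] -0.6301 -0.2357 0.3479 -0.002 0.0001 0.0159
```

>>> play_rows(plan="-0.63 -0.236 0.168 0 0 0.016 1;-0.63 -0.236 0.168 0 0 0.016 1;-0.63 -0.236 0.168 0 0 0.016 1;-0.63 -0.236 0.168 0 0 0.016 1;-0.63 -0.236 0.168 0 0 0.016 1", force=50)

```text
time_s: 0.72
position: [0.4604, 0.3348, 0.1549]
eef_rot: [-180.0, -0.0, 155.4]
contact_force: [1.1, 0.8, 0.3]
grip_width: 0.0851
gripper_force: 0.0
```

```bash
python3 go.py .531 .2655 .12 155.4
```

```text
t 0.725 pos [0.4604 0.3348 0.1549] rot [-1.7999e+02 -1.0000e-02  1.5541e+02] w 0.0851 gf 0.0 F_tool [-0.68  1.23 -0.33] M_tool [-0.087  0.009  0.013]
[0.531, 0.2655, 0.12, 155.4] -0.155 -0.0561 0.0581 -0.0002 -0.0002 0.0002
```

>>> play_rows(plan="-0.155 -0.056 0.058 0 0 0 1;-0.155 -0.056 0.058 0 0 0 1;-0.155 -0.056 0.058 0 0 0 1;-0.155 -0.056 0.058 0 0 0 1;-0.155 -0.056 0.058 0 0 0 1")

```text
time_s: 1.35
position: [0.5295, 0.2682, 0.1212]
eef_rot: [180.0, 0.0, 155.5]
contact_force: [0.4, -0.0, -0.3]
grip_width: 0.0852
gripper_force: 0.0
```

```bash
python3 go.py .531 .2655 .022 155.4; python3 - <<'E'
from h import *
from bench import cams
f=cams.grab_frame('side'); cv2.imwrite('pics/s1.png',cv2.resize(f['image'][60:260,160:400],None,fx=2.5,fy=2.5))
E
```

```text
t 1.35 pos [0.5295 0.2682 0.1212] rot [179.97   0.   155.49] w 0.0852 gf 0.0 F_tool [-0.37  0.16  0.26] M_tool [-0.083  0.05  -0.008]
[0.531, 0.2655, 0.022, 155.4] -0.0042 -0.0031 0.1654 0.0006 0.0001 0.002
```

View pics/s1.png

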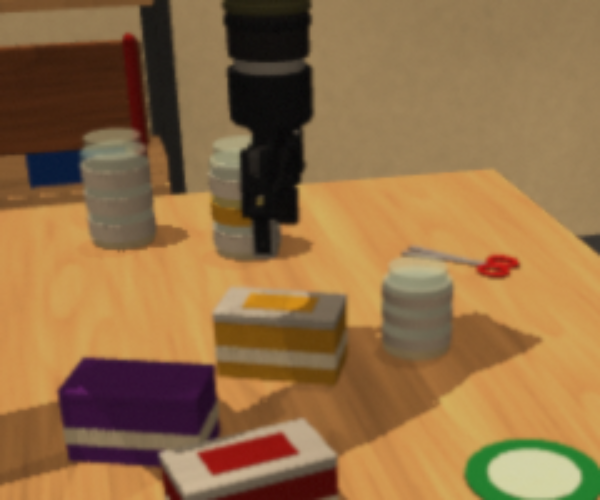

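The fingers (crop 262,245) hang over the yellow tin (280,335), lined up across it. Descend and grip.

>>> play_rows(plan="-0.004 -0.003 0.09 0 0 0 1;-0.004 -0.003 0.165 0 0 0 1;-0.004 -0.003 0.165 0 0 0 1;-0.004 -0.003 0.165 0 0 0 0.5;-0.004 -0.003 0.165 0 0 0 0.5", force=50)

```text
time_s: 2.02
position: [0.533, 0.2656, 0.0242]
eef_rot: [179.8, 0.1, 155.4]
contact_force: [-1.6, 0.4, 5.2]
grip_width: 0.0634
gripper_force: 57.2
```

>>> play_rows(plan="0 0 0 0 0 0 0.5;0 0 0 0 0 0 0.5;0 0 -0.06 0 0 0 0.5;0 0 -0.13 0 0 0 0.5;0 0 -0.2 0 0 0 0.5")

```text
time_s: 2.65
position: [0.5312, 0.2644, 0.1434]
eef_rot: [180.0, -0.0, 155.4]
contact_force: [1.2, 0.3, -4.1]
grip_width: 0.0636
gripper_force: 57.8
```

```bash
python3 go.py
```

```text
t 2.65 pos [0.5312 0.2644 0.1434] rot [179.99  -0.   155.4 ] w 0.0636 gf 57.772471122443676 F_tool [-0.91  0.8   4.06] M_tool [-0.066 -0.003 -0.004]
```

>>> play_rows(plan="0 0 0 0 0.2 0 0.5;0 0 0 0 0.4 0 0.5;0 0 0 0 0.4 0 0.5;0 0 0 0 0.4 0 0.5;0 0 0 0 0.4 0 0.5")

```text
time_s: 3.28
position: [0.5308, 0.2652, 0.1428]
eef_rot: [179.9, -17.9, 155.5]
contact_force: [0.4, 0.8, -4.4]
grip_width: 0.0633
gripper_force: 59.5
```

>>> play_rows(plan="0 0 0 0 0 0 0.5;0 0 0 0 0 0 0.5;0 0 0 0 0 0 0.5;0 0 0 0 0 0 0.5;0 0 0 0 0 0 0.5")

```text
time_s: 3.9
position: [0.5315, 0.2645, 0.1417]
eef_rot: [-180.0, -18.0, 155.4]
contact_force: [-0.5, 0.8, -3.8]
grip_width: 0.0632
gripper_force: 59.5
```

```bash
python3 go.py
```

```text
t 3.9 pos [0.5315 0.2645 0.1417] rot [-180.    -18.    155.39] w 0.0632 gf 59.501622430980206 F_tool [-0.44  0.48  3.84] M_tool [ 0.062 -0.625  0.073]
```

>>> play_rows(plan="0 0 0 0 -0.2 0 0.5;0 0 0 0 -0.4 0 0.5;0 0 0 0 -0.6 0 0.5;0 0 0 0 -0.8 0 0.5;0 0 0 0 -0.8 0 0.5")

```text
time_s: 4.53
position: [0.5276, 0.2648, 0.1405]
eef_rot: [-179.9, 17.8, 155.7]
contact_force: [-0.4, -0.2, -3.7]
grip_width: 0.0635
gripper_force: 60.4
```

>>> play_rows(plan="0 0 0 0 0 0 0.5;0 0 0 0 0 0 0.5;0 0 0 0 0 0 0.5;0 0 0 0 0 0 0.5;0 0 0 0 0 0 0.5")

```text
time_s: 5.15
position: [0.5316, 0.2644, 0.1417]
eef_rot: [-180.0, 18.0, 155.4]
contact_force: [0.4, -0.1, -3.8]
grip_width: 0.0636
gripper_force: 60.4
```

```bash
python3 go.py .531 .2655 .142 155.4
```

```text
t 5.15 pos [0.5316 0.2644 0.1417] rot [-179.99   17.98  155.37] w 0.0636 gf 60.42930085211992 F_tool [0.8  0.12 3.76] M_tool [-0.003  0.582 -0.05 ]
[0.531, 0.2655, 0.142, 155.4] 0.0015 0.0013 -0.001 -0.0002 0.3996 -0.0006
```

>>> play_rows(plan="0 0 0 0 0.2 0 0.5;0 0 0 0 0.4 0 0.5;0 0 0 0 0.4 0 0.5;0 0 0 0 0.4 0 0.5;0 0 0 0 0.4 0 0.5")

```text
time_s: 5.78
position: [0.5303, 0.2649, 0.1416]
eef_rot: [-180.0, 0.0, 155.5]
contact_force: [-0.5, 0.4, -5.0]
grip_width: 0.0633
gripper_force: 60.6
```

```bash
python3 go.py
```

```text
t 5.775 pos [0.5303 0.2649 0.1416] rot [-1.7998e+02  5.0000e-02  1.5548e+02] w 0.0633 gf 60.62411114573479 F_tool [0.6  0.22 5.03] M_tool [-0.023 -0.074  0.03 ]
```

>>> play_rows(plan="0 0 0 0.2 0 0 0.5;0 0 0 0.4 0 0 0.5;0 0 0 0.4 0 0 0.5;0 0 0 0.4 0 0 0.5;0 0 0 0.4 0 0 0.5")

```text
time_s: 6.4
position: [0.5315, 0.2641, 0.1434]
eef_rot: [-162.2, 0.1, 155.4]
contact_force: [-0.8, -0.6, -5.0]
grip_width: 0.0633
gripper_force: 61.8
```

>>> play_rows(plan="0 0 0 0 0 0 0.5;0 0 0 0 0 0 0.5;0 0 0 0 0 0 0.5;0 0 0 0 0 0 0.5;0 0 0 0 0 0 0.5")

```text
time_s: 7.02
position: [0.5314, 0.2645, 0.1417]
eef_rot: [-162.0, -0.0, 155.4]
contact_force: [-0.1, 0.1, -4.6]
grip_width: 0.0634
gripper_force: 61.8
```

```bash
python3 go.py
```

```text
t 7.025 pos [0.5314 0.2645 0.1417] rot [-161.99   -0.    155.4 ] w 0.0634 gf 61.77138950675726 F_tool [0.11 1.42 4.32] M_tool [-0.571 -0.046  0.047]
```

>>> play_rows(plan="0 0 0 -0.2 0 0 0.5;0 0 0 -0.4 0 0 0.5;0 0 0 -0.4 0 0 0.5;0 0 0 -0.4 0 0 0.5;0 0 0 -0.4 0 0 0.5")

```text
time_s: 7.65
position: [0.5326, 0.2658, 0.1421]
eef_rot: [-180.0, 0.0, 155.5]
contact_force: [0.0, -0.6, -5.5]
grip_width: 0.0633
gripper_force: 62.5
```

```bash
python3 go.py .5325 .2655 .0235 155.4
```

```text
t 7.65 pos [0.5326 0.2658 0.1421] rot [-1.7997e+02  3.0000e-02  1.5545e+02] w 0.0633 gf 62.48032059520483 F_tool [-0.26 -0.55  5.5 ] M_tool [-0.016 -0.101  0.031]
[0.5325, 0.2655, 0.0235, 155.4] 0.0001 -0.0005 0.1976 -0.0006 0.0007 0.0012
```

```bash
cat > avg.py <<'E'
import numpy as np
from scipy.spatial.transform import Rotation as R
from bench import env,cams
L=[]
for i in range(8):
    cams.grab_frame('side'); s=env.read_state(); A=R.from_euler('xyz',s['eef_rot'],degrees=True).inv()
    L.append(np.r_[A.apply(s['contact_force']),A.apply(s['ft_torque']),s['tau']])
L=np.array(L); print(s['time_s'],s['position'].round(4),s['eef_rot'].round(1),'F,M mean',L.mean(0)[:6].round(3),'sd',L.std(0)[:6].round(3)); print('tau',L.mean(0)[6:].round(3),L.std(0)[6:].round(3))
E
python3 avg.py
```

```text
8.05 [0.5315 0.2647 0.1416] [-180.    -0.   155.4] F,M mean [0.007 0.048 4.476 0.009 0.039 0.008] sd [0.362 0.509 0.269 0.029 0.051 0.03 ]
tau [-1.7000e-02 -5.7078e+01  3.3999e+01  3.3000e-02  0.0000e+00  2.0000e-03] [0.101 0.24  0.069 0.028 0.009 0.001]
```

>>> play_rows(plan="0 0 0 0 0.2 0 0.5;0 0 0 0 0.4 0 0.5;0 0 0 0 0.4 0 0.5;0 0 0 0 0.4 0 0.5;0 0 0 0 0.4 0 0.5")

```text
time_s: 8.68
position: [0.531, 0.2652, 0.1428]
eef_rot: [179.9, -17.9, 155.5]
contact_force: [0.6, 1.6, -3.8]
grip_width: 0.0634
gripper_force: 62.5
```

```bash
python3 avg.py
```

```text
9.075 [0.5314 0.2647 0.1421] [180.  -18.  155.4] F,M mean [-1.224  0.347  4.011 -0.01  -0.697  0.011] sd [0.599 0.548 0.436 0.032 0.031 0.033]
tau [-4.1000e-02 -6.6233e+01  3.1842e+01  2.7250e+00  1.1530e+00  2.0000e-03] [0.146 0.363 0.028 0.032 0.012 0.001]
```

>>> play_rows(plan="0 0 0 0 -0.1 0 0.5;0 0 0 0 -0.2 0 0.5;0 0 0 0 -0.3 0 0.5;0 0 0 0 -0.4 0 0.5;0 0 0 0 -0.4 0 0.5")

```text
time_s: 9.7
position: [0.5299, 0.2651, 0.1421]
eef_rot: [180.0, -0.1, 155.5]
contact_force: [-0.5, -0.2, -4.4]
grip_width: 0.0633
gripper_force: 62.6
```

```bash
python3 avg.py
```

```text
10.1 [0.5318 0.2642 0.1414] [-180.    -0.   155.4] F,M mean [-0.126 -0.217  4.423  0.013 -0.024 -0.005] sd [0.381 0.473 0.491 0.032 0.042 0.043]
tau [ 3.3600e-01 -5.7306e+01  3.3715e+01  3.2000e-02  3.2000e-02  3.0000e-03] [0.23  0.183 0.203 0.069 0.014 0.012]
```

Level and tilted moments for yellow show no shift that a ball would cause (about ±0.09 N m), so it looks quiet. I put it back and try red.

>>> play_rows(plan="0 0 0.08 0 0 0 0.5;0 0 0.15 0 0 0 0.5;0 0 0.19 0 0 0 0.5;0 0 0.198 0 0 0 0.5;0 0 0.198 0 0 0 0.5")

```text
time_s: 10.72
position: [0.5306, 0.2638, 0.0235]
eef_rot: [-179.9, -0.1, 155.4]
contact_force: [-5.3, -1.5, 4.6]
grip_width: 0.0632
gripper_force: 63.7
```

>>> play_rows(plan="0 0 0 0 0 0 1;0 0 0 0 0 0 1;0 0 0 0 0 0 1;0 0 -0.08 0 0 0 1;0 0 -0.18 0 0 0 1")

```text
time_s: 11.35
position: [0.5304, 0.264, 0.1308]
eef_rot: [-179.9, -0.1, 155.4]
contact_force: [1.0, -0.2, 0.0]
grip_width: 0.0854
gripper_force: 0.0
```

```bash
python3 go.py .4525 -.007 .13 191.1
```

```text
t 11.35 pos [0.5304 0.264  0.1308] rot [-1.7986e+02 -1.2000e-01  1.5540e+02] w 0.0854 gf 0.0 F_tool [-1.03  0.25 -0.02] M_tool [-0.055 -0.018  0.024]
[0.4525, -0.007, 0.13, 191.1] -0.07 -0.4646 0.0023 -0.0023 -0.0035 -0.7934
```

>>> play_rows(plan="-0.07 -0.465 0.002 0 0 -0.793 1;-0.07 -0.465 0.002 0 0 -0.793 1;-0.07 -0.465 0.002 0 0 -0.793 1;-0.07 -0.465 0.002 0 0 -0.793 1;-0.07 -0.465 0.002 0 0 -0.793 1")

```text
time_s: 11.98
position: [0.4526, -0.0088, 0.13]
eef_rot: [-180.0, 0.0, -169.0]
contact_force: [1.4, 0.1, -0.2]
grip_width: 0.0858
gripper_force: 0.0
```

```bash
python3 - <<'E'
from h import *
from bench import cams
tins(cams.grab_frame('top'),dict(yellow=(184,242),blue=(394,282)))
cams.grab_frame('side')
cams.grab_frame('side')
cams.grab_frame('side')
E
python3 go.py .4525 -.007 .13 191.1 .4525 -.007 .022 191.1
```

```text
yellow [529. 263.] [ 68. 121.] long axis yaw 155.5 zmed 0.0709
blue [ 440. -202.] [ 66. 121.] long axis yaw 176.3 zmed 0.0706
t 12.175 pos [ 0.4538 -0.0069  0.1301] rot [ 1.7998e+02  6.0000e-02 -1.6902e+02] w 0.0853 gf 0.0 F_tool [ 0.12 -0.03  0.86] M_tool [-0.071 -0.038 -0.015]
[0.4525, -0.007, 0.13, 191.1] 0.0022 0.0003 0.0002 0.0004 0.0013 -0.0026
[0.4525, -0.007, 0.022, 191.1] 0.0024 0.0002 0.1802 0.0004 0.0013 -0.0026
```

Yellow stands upright within 3 mm of its start, seen from above. Grip red.

>>> play_rows(plan="0.002 0 0.09 0 0 0 1;0.002 0 0.18 0 0 0 1;0.002 0 0.18 0 0 0 1;0.002 0 0.18 0 0 0 0.5;0.002 0 0.18 0 0 0 0.5", force=50)

```text
time_s: 12.8
position: [0.4544, -0.0064, 0.0238]
eef_rot: [-180.0, 0.2, -168.9]
contact_force: [2.4, 0.6, -1.2]
grip_width: 0.0634
gripper_force: 56.3
```

>>> play_rows(plan="0 0 0 0 0 0 0.5;0 0 0 0 0 0 0.5;0 0 -0.06 0 0 0 0.5;0 0 -0.13 0 0 0 0.5;0 0 -0.2 0 0 0 0.5")

```text
time_s: 13.42
position: [0.452, -0.007, 0.1435]
eef_rot: [-180.0, 0.0, -168.9]
contact_force: [1.0, 0.5, -5.3]
grip_width: 0.0636
gripper_force: 58.4
```

>>> play_rows(plan="0 0 0 0 0.2 0 0.5;0 0 0 0 0.4 0 0.5;0 0 0 0 0.4 0 0.5;0 0 0 0 0.4 0 0.5;0 0 0 0 0.4 0 0.5")

```text
time_s: 14.05
position: [0.4517, -0.007, 0.143]
eef_rot: [-180.0, -17.8, -168.9]
contact_force: [0.1, 0.7, -3.0]
grip_width: 0.0636
gripper_force: 62.8
```

```bash
python3 avg.py
```

```text
14.45 [ 0.4523 -0.0069  0.1421] [-180.   -18.  -168.9] F,M mean [-1.355 -0.09   4.182  0.009 -0.528 -0.005] sd [0.266 0.522 0.286 0.021 0.016 0.031]
tau [ 3.0000e-03 -5.3285e+01  2.9507e+01  3.6160e+00 -2.6000e-01 -1.0000e-03] [0.028 0.452 0.017 0.04  0.002 0.   ]
```

>>> play_rows(plan="0 0 0 0 -0.2 0 0.5;0 0 0 0 -0.4 0 0.5;0 0 0 0 -0.6 0 0.5;0 0 0 0 -0.8 0 0.5;0 0 0 0 -0.8 0 0.5")

```text
time_s: 15.08
position: [0.4459, -0.007, 0.1389]
eef_rot: [179.9, 17.6, -169.0]
contact_force: [-0.8, -0.1, -5.1]
grip_width: 0.0636
gripper_force: 63.0
```

```bash
python3 avg.py
```

```text
15.475 [ 0.4539 -0.0068  0.1423] [-180.    18.  -168.9] F,M mean [ 1.964  0.031  4.927 -0.072  0.922  0.036] sd [1.658 0.303 2.922 0.153 1.053 0.101]
tau [-1.4200e-01 -2.6442e+01  3.4227e+01 -3.3290e+00  3.9200e-01 -3.0000e-03] [0.102 0.519 1.314 0.172 0.016 0.012]
```

>>> play_rows(plan="0 0 0 0 0.1 0 0.5;0 0 0 0 0.2 0 0.5;0 0 0 0 0.3 0 0.5;0 0 0 0 0.4 0 0.5;0 0 0 0 0.4 0 0.5")

```text
time_s: 16.1
position: [0.4546, -0.0065, 0.1415]
eef_rot: [180.0, 0.0, -168.9]
contact_force: [-0.3, 0.2, -3.5]
grip_width: 0.0637
gripper_force: 64.7
```

```bash
python3 avg.py
```

```text
16.5 [ 0.452  -0.0069  0.142 ] [-180.     0.  -168.9] F,M mean [ 0.019 -0.014  4.185  0.    -0.074 -0.011] sd [0.575 0.494 0.512 0.021 0.031 0.031]
tau [ 8.9000e-02 -3.8701e+01  3.3106e+01  4.4000e-02 -1.7000e-02  1.0000e-03] [0.053 0.195 0.351 0.078 0.006 0.004]
```

Red shows an impact spike, 0.17 N m less tilt moment than yellow, and a level moment of -0.074. I confirm by rolling the ball to the other end.

>>> play_rows(plan="0 0 0 0 0.2 0 0.5;0 0 0 0 0.4 0 0.5;0 0 0 0 0.4 0 0.5;0 0 0 0 0.4 0 0.5;0 0 0 0 0.4 0 0.5")

```text
time_s: 17.12
position: [0.4518, -0.007, 0.1431]
eef_rot: [-180.0, -17.8, -168.9]
contact_force: [-0.1, -0.3, -3.4]
grip_width: 0.0635
gripper_force: 65.4
```

>>> play_rows(plan="0 0 0 0 0 0 0.5;0 0 0 0 -0.1 0 0.5;0 0 0 0 -0.2 0 0.5;0 0 0 0 -0.3 0 0.5;0 0 0 0 -0.4 0 0.5")

```text
time_s: 17.75
position: [0.4518, -0.007, 0.1427]
eef_rot: [-180.0, 0.2, -168.9]
contact_force: [-0.4, 0.2, -5.1]
grip_width: 0.063
gripper_force: 65.5
```

```bash
python3 avg.py; python3 go.py .698 .0053 .17 191.1
```

```text
18.15 [ 0.4529 -0.0068  0.1418] [-180.    -0.  -168.9] F,M mean [ 4.070e-01  3.410e-01  3.942e+00  1.000e-03  1.090e-01 -8.000e-03] sd [1.488 0.713 0.238 0.032 0.159 0.033]
tau [-2.3000e-02 -3.9208e+01  3.3178e+01 -4.4400e-01  3.2000e-02 -1.2000e-02] [0.214 2.607 2.155 0.693 0.043 0.022]
t 18.15 pos [ 0.4529 -0.0068  0.1418] rot [-1.800e+02 -3.000e-02 -1.689e+02] w 0.0634 gf 65.59389632195234 F_tool [0.09 0.14 3.91] M_tool [ 0.018  0.011 -0.056]
[0.698, 0.0053, 0.17, 191.1] -0.4047 -0.0589 -0.0472 -0.0 -0.0007 -0.0001
```

The moment flips to +0.109, so red rattles. Carry it over the mat.

>>> play_rows(plan="-0.06 -0.008 -0.047 0 0 0 0.5;-0.14 -0.02 -0.047 0 0 0 0.5;-0.22 -0.032 -0.047 0 0 0 0.5;-0.3 -0.044 -0.047 0 0 0 0.5;-0.37 -0.054 -0.047 0 0 0 0.5")

```text
time_s: 18.77
position: [0.6785, 0.0043, 0.1688]
eef_rot: [180.0, -0.1, -168.9]
contact_force: [0.0, 0.3, -4.9]
grip_width: 0.0634
gripper_force: 65.4
```

>>> play_rows(plan="-0.025 -0.004 0 0 0 0 0.5;-0.035 -0.005 0 0 0 0 0.5;-0.035 -0.005 0 0 0 0 0.5;-0.035 -0.005 0 0 0 0 0.5;-0.035 -0.005 0 0 0 0 0.5")

```text
time_s: 19.4
position: [0.697, 0.0051, 0.1703]
eef_rot: [180.0, -0.0, -168.9]
contact_force: [-0.1, -0.2, -5.0]
grip_width: 0.0636
gripper_force: 65.5
```

>>> play_rows(plan="0 0 0 0 0 0 0.5;0 0 0 0 0 0 0.5;0 0 0 0 0 0 0.5;0 0 0 0 0 0 0.5;0 0 0 0 0 0 0.5")

```text
time_s: 20.02
position: [0.6976, 0.0051, 0.17]
eef_rot: [180.0, -0.0, -168.9]
contact_force: [-0.0, 1.0, -4.1]
grip_width: 0.063
gripper_force: 65.5
```

```bash
python3 go.py .698 .0053 .17 191.1; python3 - <<'E'
from h import *
from bench import cams
f=cams.grab_frame('side'); cv2.imwrite('pics/end.png',f['image'])
tins(cams.grab_frame('top'),dict(yellow=(184,242),blue=(394,282)))
E
```

```text
t 20.025 pos [0.6976 0.0051 0.17  ] rot [ 180.     -0.   -168.92] w 0.063 gf 65.4599728435278 F_tool [-0.17  1.01  4.06] M_tool [-0.041  0.054  0.026]
[0.698, 0.0053, 0.17, 191.1] -0.0008 0.0001 -0.0001 0.0 -0.0001 -0.0004
yellow [529. 263.] [ 68. 121.] long axis yaw 155.5 zmed 0.0709
blue [ 440. -202.] [ 67. 121.] long axis yaw 176.3 zmed 0.0705
```

View pics/end.png

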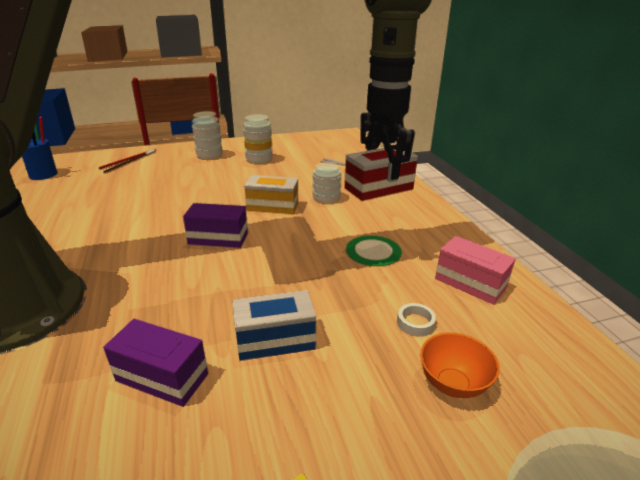

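The red tin (380,172) is held upright above the mat (374,250). Yellow (272,193), blue (275,322), the jar, the tape and the bowl all stand in place.

```bash
python3 -c "
from bench import env
print(env.job_done())"
```

```text
the job is handed in; nothing more can be done
None
```

The red tin is the one that rattles, and I handed the job in after about 20 s with it held upright and still over the mat's centre, its underside about 15 cm up; the yellow tin is back within 3 mm of its start, blue was never lifted because red had already been found, and the bystanders look untouched.

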